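Hold the recessed reset button of the hatch interlock down with the reset pin

TASK

Reset the washer hatch interlock: first slide the shutter on top of the grey interlock box fully open, to its stop, so that the small round hole under it is uncovered; then draw the steel reset pin out of the white stand on the turntable, reach it tip first through the hole and press the recessed button all the way down. Finish while still holding: the pin stays in the gripper, upright and keeping the button down, with the shutter left open. Keep the instruments and pots on the turntable.

Things in the scene. Friction and masses are not known exactly. Their poses are not given: they have to be found in the camera images.
- box: Interlock box fixed to the counter: grey plastic block 160 (x) x 190 (y) x 75 mm high on a thin steel foot plate 176 x 206 x 8 mm. Origin: centre of its underside on the counter, z up. Turned about z by up to about 0.5 rad. On its flat top, two steel guide strips 7 mm high run along its y axis at x = -32 and +32 mm, joined by a cross strip at y = +82 mm; the shutter slides between them. The only hole in the top is the aperture, at x = 0, y = -35 mm.
- aperture (a point): Centre of the mouth of the round hole, level with the box's top face (75 mm above the counter). Vertical bore 14 mm across; the button's face lies 30 mm below the mouth. Hidden under the shutter at the start. Axes as the box.
- shutter (a joint): Position of the shutter in m along the box's +y axis: 0 to 0.065, starts between 0 and 0.012 (hole covered); 0.065 is fully open, against its stop. The shutter is an aluminium plate 56 (x) x 50 (y) mm, its upper face 4 mm above the box's top, carrying a black upright grip. It needs about 1.5 N to slide and stays where it is left.
- shutter_grip (a point): Centre of the top face of the shutter's grip, which moves with the shutter: a black block 34 mm along the box's x, 14 mm along the box's y (grasp it across this), standing 24 mm above the shutter plate; this point is 28 mm above the box's top.
- reset_button (a joint): Travel of the recessed button in m: 0 up, 0.006 fully down. Spring: it starts to move at about 2.4 N and takes about 6 N to be fully down; it springs back when released.
- button_top (a point): Centre of the face of the recessed button, a white disc 11 mm across inside the bore, 30 mm below the box's top when up and 36 mm when fully down.
- pin: Reset pin, loose, steel, about 90 g, 101 mm long: a slim round shaft 8 mm across and 56 mm long (tip tapered over the last 4 mm), then a round grip 22 mm across and 45 mm long on top. Origin: centre of the tip; z points along the pin towards the grip. It stands upright in the stand with its grip resting on the stand's top and its tip 34 mm above the counter.
- turntable: Round low-rimmed stainless turntable, 340 mm across, origin at its centre on the counter, disc top 30 mm and rim top 38 mm above the counter; it turns about its vertical axis on a bearing with little resistance. Part of it is the pin stand, a white plastic block 56 x 56 x 60 mm high (top 90 mm above the counter), centred at y = +55 mm in the turntable's frame, with a vertical 10 mm bore in which the pin stands.
- retractor: Polished steel retractor, loose, about 160 mm long along its x, flat on the turntable; leave it there. Origin: under its middle.
- curette: Gold-coloured curette, loose, about 190 mm long along its x, flat on the turntable; leave it there. Origin: under its middle.
- sound: Matte steel uterine sound, a slim slightly bent rod about 240 mm long along its x, loose, flat on the turntable; leave it there. Origin: under its middle.
- pot: Squat white lidded specimen pot, 64 mm across, 45 mm high, loose on the turntable beside the stand; leave it there. Origin: centre of its underside.
- gallipot: Small steel bowl, 56 mm across, 35 mm high, loose on the turntable on the stand's other side; leave it there. Origin: centre of its underside.

How it is judged (in metres and radians):
On the way, in this order (a step that is already met when the one before it is completed fails the run):
1. the shutter is slid fully open (value of joint shutter above 0.06 m), for 0.2 s.
2. the pin is drawn out of the stand by the gripper, its tip above the stand's top (height (world z) of pin above 0.092 m and contact force between the fingers and pin above 1 N), for 0.2 s.
At the end, for the whole second after the job is handed in: Through the last second: button at least 4.5 mm down of 6, pin tip on it (within 7 mm) in the bore, pin within 0.2 rad of upright and held by the fingers (over 1 N), shutter at least 60 mm open of 65, and all five instruments and pots still on the turntable (origins within 165 mm of its axis) (value of joint reset_button above 0.0045 m and distance between pin and button_top below 0.007 m and horizontal distance between pin and aperture below 0.007 m and angle between pin's own z axis and vertical below 0.2 rad and contact force between the fingers and pin above 1 N and value of joint shutter above 0.06 m and horizontal distance between each of retractor, curette, sound, pot, gallipot and turntable below 0.165 m); the arm keeps its last pose, push and grip.
It fails at once if an instrument or pot leaves the turntable (horizontal distance between any of retractor, curette, sound, pot, gallipot and turntable above 0.175 m).
It also fails if it takes over 64 s, if anything falls off the work surface, if the arm or the gripper's body presses on something with over 40 N, if the wrist force passes 120 N, or if a joint passes its speed limit or range.

ROBOT

A 6-joint arm with a two-finger parallel gripper is mounted at the origin on the work surface. World frame = base frame: x ahead of the robot, y to its left, z up, the work surface at z = 0. Lengths are in mm, angles in degrees, forces in N, time in s.
With the tool pointing down it reaches from about 350 to 850 mm from the base axis. Payload 8.1 kg.
Tool frame: the origin (TCP) lies midway between the tips of the shut fingers; the grasp point (between the pads) lies 19 mm behind it; x points along the fingers, z is the direction in which the jaws open and shut, and the axes are right-handed (so a half turn about x gives the same grasp; the last joint's range is limited). The gripper opens to 85 mm and grips with 20 to 120 N. Pads are 22 mm wide; open, the fingers measure 114 mm over their backs; the gripper's body (76 mm by 85 mm) begins 54 mm behind the grasp point. The pads swing forward as they close: fully open they stand 13 mm farther back than shut.
Start: joints at [-81.268, 7.471, 85.268, -0, 87.261, -4.893], TCP at [141.359, -583.115, 231.292] pointing down, gripper open.
Joint ranges: [-169.43, 169.43], [-51.17, 129.36], [1.28, 143.12], [-76.62, 256.62], [0, 156.53], [-152.29, 152.29]. Speed limits (degrees/s): [136.94, 136.94, 159.86, 180, 180, 180].

INTERFACE

Orientations are given as [roll, pitch, yaw] about the fixed x, y, z axes, in that order (R = Rz(yaw) Ry(pitch) Rx(roll)).
In Python, from bench import r gives the robot as it stands. The module is installed in compiled form; this text tells all that it offers.
- The arm moves only by the tool servo_tool, never from a script. Its argument "commands" is a list that holds one entry, the list of rows, each a list of 7 numbers: the closure in counts, from 0 (fully open) to 255 (shut), then the shift along the tool's x, y, z in cm, then the turn, a rotation vector about the tool's x, y, z in degrees. A call has 1 to 8 rows; each row is the pose to reach, as a shift and turn from the pose commanded when the call began, along the tool's axes at that moment; what a row does not reach only later rows make up. A row lasts 1/10 s, in which the tool goes at most 50 mm and 8.59 degrees, less where a joint would pass 70% of its speed; a pose out of reach is approached as far as the arm can. A call with a gripper value outside its range is refused whole. The fingers move at their own pace and stop on an object; "force" is the grip in N (left out, the last holds). Time passes only in rows, so rows that repeat a pose let the fingers close. It gives the time, the measured TCP pose, the force and the opening at its end, in the units of the state.
- r.sense(): the state, without advancing time (a new reading comes with each control period).
- r.snapshot(name): name is "scene" or "side" or "wrist"; returns (picture, depth): 400x640x3 uint8, red, green, blue; 400x640 float32, mm along the optical axis (not along the pixel's ray), 0 where there is no reading.
- r.calibration(name): a dict with "fx", "fy", "cx", "cy" (pixels), "pose" (4x4, takes a point from camera to world coordinates). Camera axes: x right, y down, z forward; pixel columns grow to the right and rows downward; lengths in mm; the calibration is good to about 2 mm. A picture is of the moment at which its call begins: read the wrist's pose just before it. calibration takes no time and is no camera call; for the wrist camera it gives the pose at the moment of the call.
- r.hand_in(): hands the job in, once; it reports no verdict.
The state is a dict: "time": time; "joint_pos": joint angles; "qd": joint speeds; "joint_efforts": joint torques, N m; "tool_pos": TCP position; "tcp_rot": TCP orientation; "ft_force": force on the tool from outside, world axes, zero at the start; "wrist_torque": the same for the moment, N m; "finger_gap": finger opening in mm.
Only numpy, scipy, OpenCV 4.12 (cv2) and the standard library are available. Lean on these libraries where they do the work, as an engineer would, in place of code of your own. Each camera call takes 0.05 s, during which the arm holds its last target.

## Working session

There is one attempt and no reset: what is moved stays moved. The work goes in short steps, Python scripts to look and compute and a tool call to move; the robot and the scene stay as the last step left them, time stands still between calls to the robot, and variables do not carry over. Pictures are saved under pics/ and viewed, and the job is handed in when it is done.

Besides the shell and the picture viewer there is one more tool, called after ">>>" in YAML: its name, and indented under it one key for each argument. servo_tool: Moves the arm, as the interface text tells. Its arguments: {"type":"object","properties":{"commands":{"type":"array","items":{"type":"array","items":{"type":"array","items":{"type":"number"}}}},"force":{"type":"number"}},"required":["commands"]}

```bash
mkdir -p pics; python3 - <<'E'
from bench import r
import cv2,numpy as np
s=r.sense(); print(s)
for n in ("scene","side","wrist"):
    c=r.calibration(n); print(n,c["fx"],c["fy"],c["cx"],c["cy"]); print(np.round(c["pose"],3).tolist())
    p,d=r.snapshot(n); cv2.imwrite(f"pics/a_{n}.png",p[:,:,::-1]); np.savez(f"a_{n}.npz",p=p,d=d,pose=c["pose"],k=[c["fx"],c["fy"],c["cx"],c["cy"]])
E
```

```text
{'time': 0.0, 'joint_pos': array([-8.12683019e+01,  7.51570487e+00,  8.53311881e+01,  5.12489531e-04,
        8.72621819e+01, -4.89351753e+00]), 'qd': array([-0.02504437, -0.06163443,  0.03163292,  0.03114685, -0.03360696,
        0.0056374 ]), 'joint_efforts': array([-1.67525868e-03, -5.69396389e+01, -5.00557995e+01, -4.07881880e-04,
        1.44922215e-02,  1.80596112e-05]), 'tool_pos': array([ 141.2755112 , -582.54551796,  230.21993003]), 'tcp_rot': array([174.83761166,  89.89092392,  98.4628023 ]), 'ft_force': array([ 0.01054077,  0.10886317, -1.24827424]), 'wrist_torque': array([ 0.02129419,  0.00014479, -0.00209988]), 'finger_gap': 85.21783164204487}
scene 464.5960568731858 464.5960568731858 323.243107630408 203.29220134814784
[[-0.508, 0.557, -0.657, 1173.966], [0.861, 0.344, -0.374, 312.215], [0.018, -0.756, -0.655, 714.421], [0.0, 0.0, 0.0, 1.0]]
side 394.61630846329854 394.61630846329854 322.84229153299356 199.09057801655925
[[0.945, -0.183, 0.271, 336.968], [-0.327, -0.509, 0.796, -671.776], [-0.007, -0.841, -0.541, 482.684], [0.0, 0.0, 0.0, 1.0]]
wrist 275.83258105824444 275.83258105824444 313.6831586515163 198.7812309829444
[[0.236, -0.927, -0.29, 214.667], [-0.972, -0.226, -0.069, -564.317], [-0.002, 0.298, -0.954, 371.371], [0.0, 0.0, 0.0, 1.0]]
```

View pics/a_scene.png

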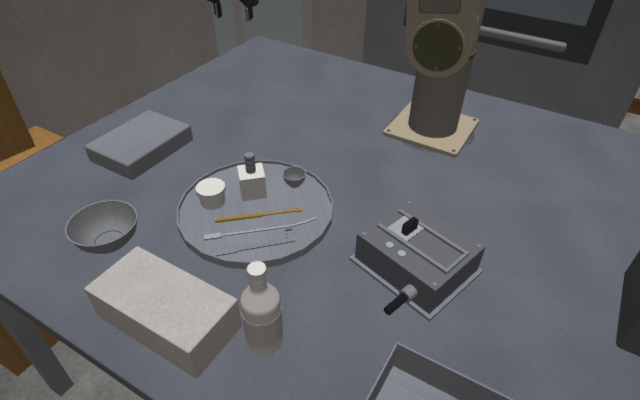

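View pics/a_side.png

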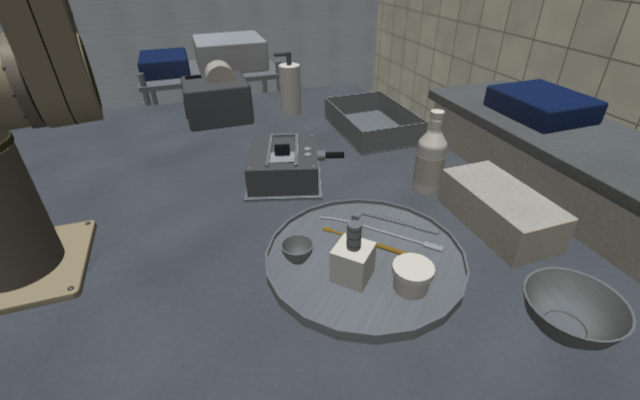

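View pics/a_wrist.png

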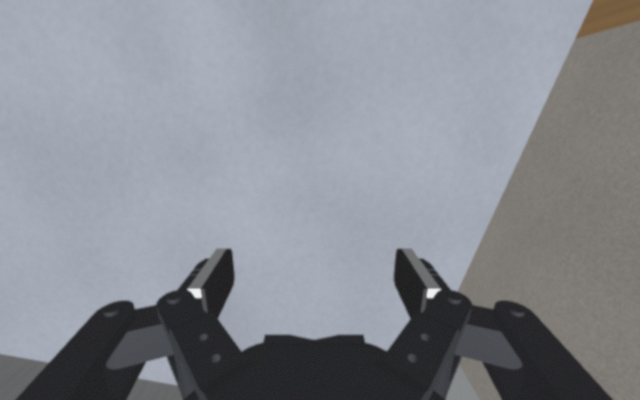

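The scene view shows the interlock box around (420,255), with its black grip at about (410,226). The turntable is centred near (255,210), with the stand at (251,180) and the dark pin at (250,160). Next I'll enlarge the box and the pin and measure them.

```bash
cat > h.py <<'E'
import numpy as np,cv2
def load(f):
    z=np.load(f); return z['p'],z['d'],z['pose'],z['k']
def ray(px,pose,k,z):
    px=np.atleast_2d(np.asarray(px,float)); d=np.c_[(px[:,0]-k[2])/k[0],(px[:,1]-k[3])/k[1],np.ones(len(px))]@pose[:3,:3].T
    o=pose[:3,3]; return o+d*((z-o[2])/d[:,2])[:,None]
def cloud(d,pose,k):
    v,u=np.mgrid[:d.shape[0],:d.shape[1]]
    c=np.stack([(u-k[2])/k[0]*d,(v-k[3])/k[1]*d,d],-1); return c@pose[:3,:3].T+pose[:3,3]
def proj(P,pose,k):
    P=np.atleast_2d(P); c=(P-pose[:3,3])@pose[:3,:3]; return np.c_[k[0]*c[:,0]/c[:,2]+k[2],k[1]*c[:,1]/c[:,2]+k[3]]
E
python3 - <<'E'
from h import *
for n,(a,b,c,e) in dict(scene=(340,190,500,310),side=(230,120,360,210)).items():
    p,d,pose,k=load(f"a_{n}.npz")
    cv2.imwrite(f"pics/b_{n}.png",cv2.resize(p[b:e,a:c,::-1],None,fx=5,fy=5,interpolation=cv2.INTER_CUBIC))
    C=cloud(d,pose,k)
    m=(abs(C[...,2]-75)<4)&(d>0); m2=np.zeros_like(m); m2[b:e,a:c]=m[b:e,a:c]
    q=C[m2][:,:2].astype(np.float32); print(n,len(q),C[m2].mean(0),cv2.minAreaRect(q))
p,d,pose,k=load("a_scene.npz"); cv2.imwrite("pics/b_tt.png",cv2.resize(p[140:270,165:345,::-1],None,fx=4,fy=4,interpolation=cv2.INTER_CUBIC))
E
```

```text
scene 4960 [534.15311674 167.22821096  74.45654832] ((524.9718017578125, 161.69998168945312), (192.01174926757812, 164.7905731201172), 73.64910888671875)
side 2034 [515.51120981 145.4606562   74.70597087] ((520.1451416015625, 160.00588989257812), (193.01605224609375, 159.82418823242188), 73.69056701660156)
```

View pics/b_scene.png

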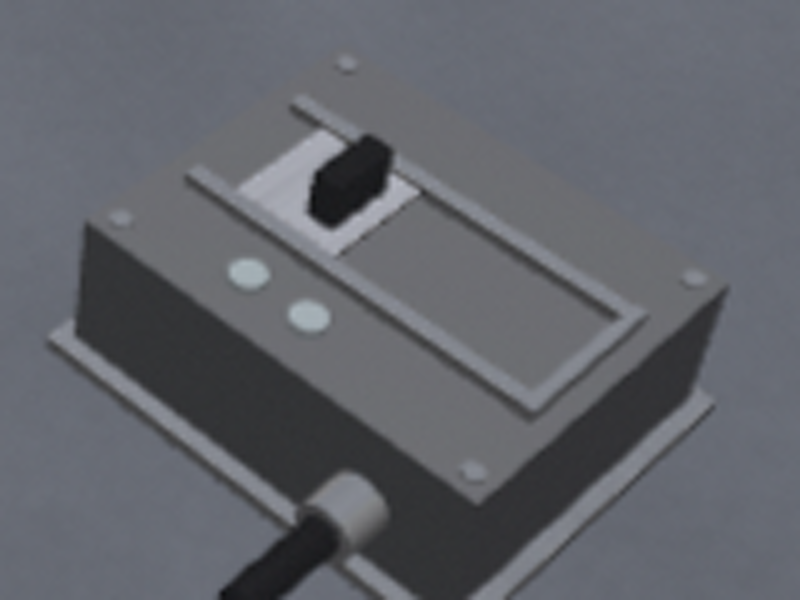

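View pics/b_side.png

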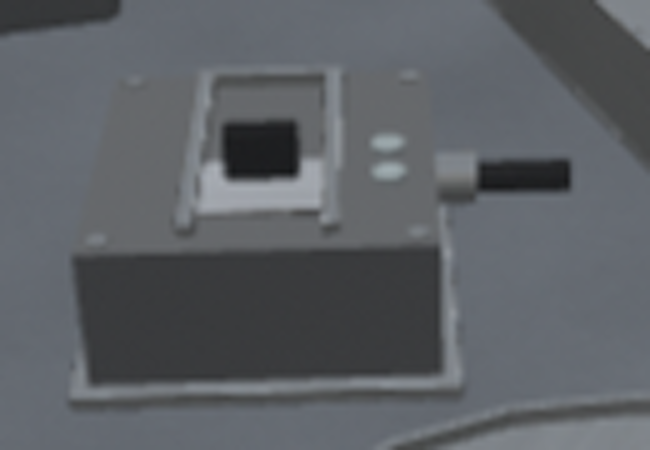

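View pics/b_tt.png

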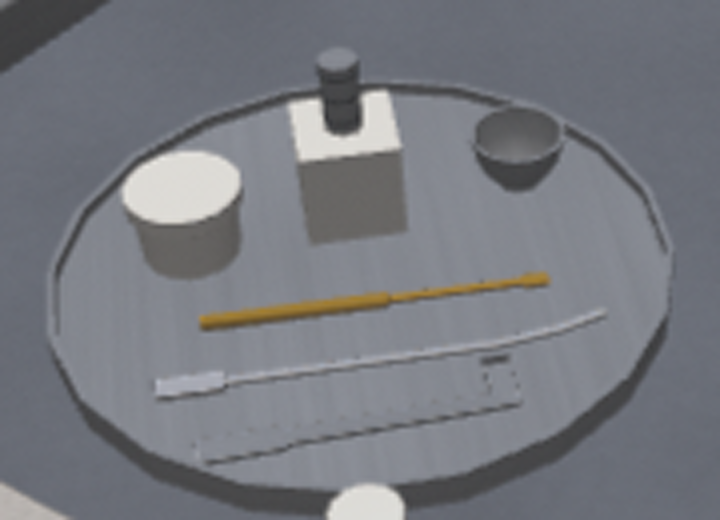

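The enlarged views show the guide strips' open end towards the low-y side and the cross strip at the far end, so box +y points at about 73.7° in the world. The pin stands in the stand and every instrument is on the turntable. Next I'll compute positions.

```bash
python3 - <<'E'
from h import *
for n,cs in dict(scene=[(358,234.4),(410,199.6),(485.6,247.6),(436,290.4)],side=[(244.4,171),(318.6,169.4),(316,134.5),(253.5,136)]).items():
    p,d,pose,k=load(f"a_{n}.npz"); q=ray(cs,pose,k,75); print(n,q.round(1)[:,:2].tolist(),q.mean(0),[np.linalg.norm(q[i]-q[i-1]).round(1) for i in range(4)])
    C=cloud(d,pose,k)
    # black grip / pin grip
    hsv=cv2.cvtColor(p,cv2.COLOR_RGB2HSV)
    m=(hsv[...,2]<45)&(C[...,2]>92)&(C[...,2]<112)&(d>0)&(np.hypot(C[...,0]-522,C[...,1]-161)<90)
    print(' grip',m.sum(),C[m&(C[...,2]>100)].mean(0), C[m].min(0),C[m].max(0))
    for lo,hi,nm in((100,140,'pin'),(86,93,'stand')):
        m=(C[...,2]>lo)&(C[...,2]<hi)&(d>0)&(C[...,1]<20)&(C[...,1]>-450)&(C[...,0]>350)&(C[...,0]<800)
        nn,l,st,ce=cv2.connectedComponentsWithStats(m.astype(np.uint8))
        for i in range(1,nn):
            if st[i,4]>30: Q=C[l==i]; print(' ',nm,st[i].tolist(),Q.mean(0).round(1),Q.min(0).round(1),Q.max(0).round(1))
    # rim
    m=(abs(C[...,2]-31)<4)&(d>0)&(C[...,1]<60)
    Q=C[m][:,:2].astype(np.float32); print(' tt',cv2.minEnclosingCircle(Q),len(Q))
E
```

```text
scene [[576.4, 51.8], [424.4, 98.1], [480.4, 276.4], [628.2, 231.0]] [527.3647057  164.34971722  75.        ] [np.float64(186.6), np.float64(158.9), np.float64(186.9), np.float64(154.7)]
 grip 125 [519.19467754 134.26497421 101.93399641] [501.11714745 124.21519117  92.08930502] [536.30197909 143.44095747 105.43284169]
  pin [244, 152, 12, 18, 169] [ 540.7 -234.7  121.6] [ 526.3 -250.3  100.6] [ 549.1 -226.2  134.9]
  stand [237, 163, 29, 19, 320] [ 540.7 -235.    88.8] [ 498.1 -276.3   86.1] [ 574.7 -198.5   93. ]
 tt ((85.681396484375, -399.37518310546875), 925.0294189453125) 11543
side [[418.8, 90.6], [571.5, 43.2], [624.8, 222.9], [472.1, 268.5]] [521.79256134 156.30456993  75.        ] [np.float64(185.6), np.float64(159.8), np.float64(187.4), np.float64(159.3)]
 grip 89 [512.33811912 128.99271941 102.02435093] [496.61568759 120.64530099  92.01238718] [527.30074768 136.6187695  103.88649421]
  pin [417, 137, 14, 19, 186] [793.8  -5.9 115.9] [787.6 -24.4 100.2] [800.   18.5 135.2]
  pin [346, 220, 16, 28, 363] [ 529.8 -245.4  121.9] [ 521.  -251.7  100. ] [ 541.8 -230.4  135.9]
  stand [416, 153, 13, 9, 41] [792.1  -8.9  89.8] [786.2 -25.5  86.2] [799.2  14.7  93. ]
  stand [329, 233, 48, 33, 719] [ 529.4 -246.5   89.4] [ 493. -279.   86.] [ 571.6 -201.9   93. ]
 tt ((465.4891052246094, -178.36383056640625), 483.680908203125) 18036
```

```bash
cat > mv.py <<'E'
import numpy as np,json
from scipy.spatial.transform import Rotation as Ro
def Rdown(yaw):  # jaw axis (tool z) at world angle yaw, tool x down
    a=np.radians(yaw); z=np.array([np.cos(a),np.sin(a),0]); x=np.array([0,0,-1.]); return np.c_[x,np.cross(z,x),z]
def rel(p0,R0,p1,R1):
    return (R0.T@(np.array(p1)-p0)/10).round(2), np.degrees(Ro.from_matrix(R0.T@R1).as_rotvec()).round(1)
E
python3 - <<'E'
from mv import *
from bench import r
s=r.sense(); R=Ro.from_euler('xyz',s['tcp_rot'],degrees=True).as_matrix(); print(R.round(3))
c=r.calibration('wrist')['pose']; print((R.T@(c[:3,3]-s['tool_pos'])).round(1),(R.T@c[:3,:3]).round(3))
y0=np.degrees(np.arctan2(R[1,2],R[0,2])); print(y0)
for yaw in (73.6,-106.4): print(rel([141.36,-583.12,231.29],Rdown(y0),[515,132,230],Rdown(yaw)))
E
```

```text
[[-0.     0.972  0.236]
 [ 0.001  0.236 -0.972]
 [-1.     0.    -0.001]]
[-141.    75.6   -0.7] [[-0.    -0.298  0.954]
 [ 0.001 -0.954 -0.298]
 [ 1.     0.001  0.   ]]
-76.37134333911841
(array([  0.13,  53.16, -60.69]), array([-150.,   -0.,   -0.]))
(array([  0.13,  53.16, -60.69]), array([30.,  0.,  0.]))
```

>>> servo_tool:
  commands:
    - [[0, 0, 26.5, -30.3, 30, 0, 0], [0, 0, 26.5, -30.3, 30, 0, 0], [0, 0, 26.5, -30.3, 30, 0, 0], [0, 0, 26.5, -30.3, 30, 0, 0], [0, 0, 26.5, -30.3, 30, 0, 0], [0, 0, 26.5, -30.3, 30, 0, 0], [0, 0, 26.5, -30.3, 30, 0, 0], [0, 0, 26.5, -30.3, 30, 0, 0]]

```text
time: 0.95
tool_pos: [326.7, -226.6, 231.2]
tcp_rot: [80.0, 90.0, -26.4]
ft_force: [0.8, 0.5, -0.8]
finger_gap: 85.2
```

>>> servo_tool:
  commands:
    - [[0, 0, 8.0, -39.7, 0, 0, 0], [0, 0, 8.0, -39.7, 0, 0, 0], [0, 0, 8.0, -39.7, 0, 0, 0], [0, 0, 8.0, -39.7, 0, 0, 0], [0, 0, 8.0, -39.7, 0, 0, 0], [0, 0, 8.0, -39.7, 0, 0, 0], [0, 0, 8.0, -39.7, 0, 0, 0], [0, 0, 8.0, -39.7, 0, 0, 0]]

```text
time: 1.75
tool_pos: [513.2, 127.7, 231.1]
tcp_rot: [14.0, 90.0, -92.4]
ft_force: [-0.0, -1.2, 1.1]
finger_gap: 85.1
```

>>> servo_tool:
  commands:
    - [[0, 0, 0, 0, 0, 0, 0], [0, 0, 0, 0, 0, 0, 0]]

```text
time: 1.95
tool_pos: [512.3, 126.5, 230.3]
tcp_rot: [-58.9, 89.9, -165.2]
ft_force: [-0.7, -0.1, -0.5]
finger_gap: 85.1
```

```bash
cat > snap.py <<'E'
import sys,cv2,numpy as np
from bench import r
n,tag=sys.argv[1:3]
s=r.sense(); c=r.calibration(n); p,d=r.snapshot(n)
cv2.imwrite(f"pics/{tag}.png",p[:,:,::-1]); np.savez(f"{tag}.npz",p=p,d=d,pose=c["pose"],k=[c["fx"],c["fy"],c["cx"],c["cy"]])
print(round(s['time'],2),s['tool_pos'].round(1),s['tcp_rot'].round(1),s['ft_force'].round(1),s['finger_gap'].round(1),s['joint_pos'].round(1))
E
python3 snap.py wrist c_wrist
```

```text
Traceback (most recent call last):
  File "snap.py", line 6, in <module>
    print(round(s['time'],2),s['tool_pos'].round(1),s['tcp_rot'].round(1),s['ft_force'].round(1),s['finger_gap'].round(1),s['joint_pos'].round(1))
                                                                                                 ^^^^^^^^^^^^^^^^^^^^^
AttributeError: 'float' object has no attribute 'round'
```

View pics/c_wrist.png

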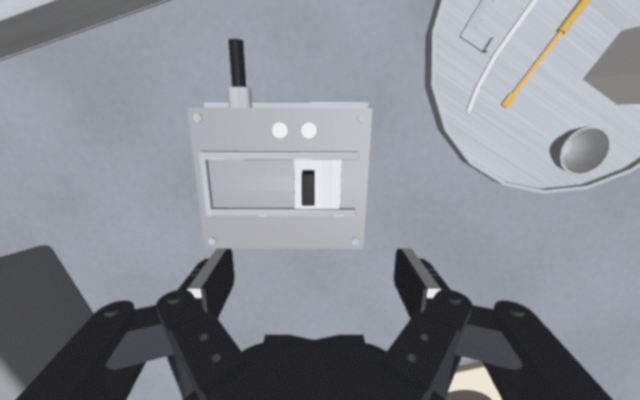

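The wrist view shows the box top with corners near (190,108), (372,108), (364,249) and (204,249). The grip is at about (308,188), and the box looks well aligned with the camera.

```bash
sed -i "s/s\['finger_gap'\].round(1)/round(s['finger_gap'],1)/" snap.py; python3 - <<'E'
from h import *
p,d,pose,k=load("c_wrist.npz")
# refine the screws at corners + box edges via depth mask
C=cloud(d,pose,k)
m=((C[...,2]>68)&(d>0)&(C[...,2]<95)).astype(np.uint8); m[250:]=0
n,l,st,ce=cv2.connectedComponentsWithStats(m)
i=1+np.argmax(st[1:,4]); print(st[i])
mm=(l==i).astype(np.uint8); cs=max(cv2.findContours(mm,0,2)[0],key=cv2.contourArea); 
ap=cv2.approxPolyDP(cs,6,True)[:,0]; print(ap.tolist())
q=ray([(190,108),(372.5,108),(364,249),(204,249)],pose,k,75);print('corners',q.round(1).tolist(),q.mean(0),[np.linalg.norm(q[i]-q[i-1]).round(1) for i in range(4)])
c=ce[i]
Q=C[mm>0][:,:2].astype(np.float32); print(cv2.minAreaRect(Q))
w=p[95:265,170:390,::-1]; cv2.imwrite("pics/c_crop.png",cv2.resize(w,None,fx=3.5,fy=3.5,interpolation=cv2.INTER_CUBIC))
g=cv2.cvtColor(p,cv2.COLOR_RGB2GRAY); gm=(g<60).astype(np.uint8); gm[:165]=0;gm[215:]=0;gm[:,:290]=0;gm[:,330:]=0
ys,xs=np.nonzero(gm); print('grip px',xs.min(),xs.max(),ys.min(),ys.max())
E
```

```text
[  187   107   185   141 23559]
[[187, 107], [205, 247], [362, 247], [371, 108]]
corners [[623.9, 225.5, 75.0], [572.0, 46.8, 75.0], [418.4, 91.3, 75.0], [471.7, 274.7, 75.0]] [521.48612536 159.57580604  75.        ] [np.float64(159.9), np.float64(186.1), np.float64(160.0), np.float64(191.0)]
((522.6622314453125, 161.08934020996094), (190.59864807128906, 159.98069763183594), 73.5141372680664)
grip px 303 312 172 175
```

View pics/c_crop.png

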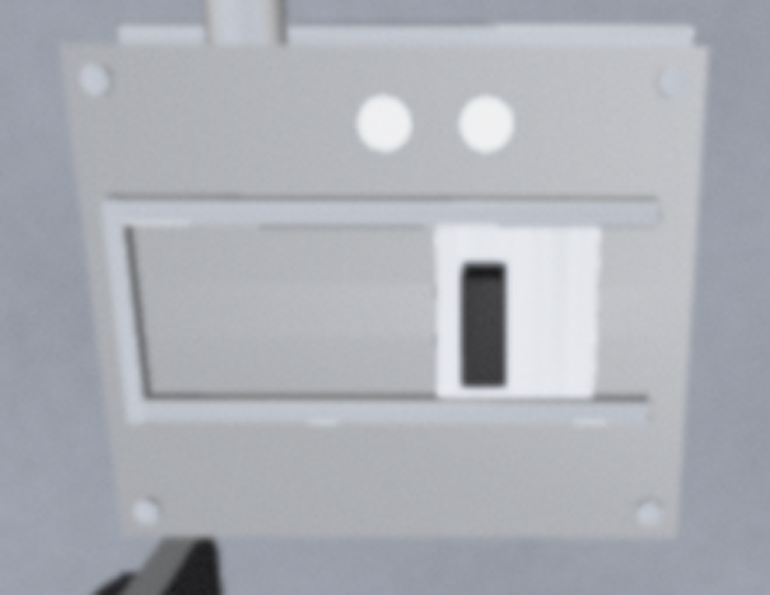

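```bash
python3 - <<'E'
from h import *; from mv import *
p,d,pose,k=load("c_wrist.npz")
cs=[(461,281),(505,281),(505,386),(461,386)]
q=ray([(170+a/3.5-.36,95+b/3.5-.36) for a,b in cs],pose,k,103); G=q.mean(0); print(G,[np.linalg.norm(q[i]-q[i-1]).round(1) for i in range(4)])
O=np.array([522.2,160.5]); a=np.radians(73.5); by=np.array([np.cos(a),np.sin(a)]); bx=np.array([by[1],-by[0]])
print('grip in box',(G[:2]-O)@bx,(G[:2]-O)@by)
sh=ray([(170+a/3.5-.36,95+b/3.5-.36) for a,b in [(435,225),(600,226),(594,397),(438,397)]],pose,k,79); print('plate',(sh.mean(0)[:2]-O)@bx,(sh.mean(0)[:2]-O)@by)
A=O-35*by; print('aperture',A)
s=__import__('bench').r.sense(); R=Ro.from_euler('xyz',s['tcp_rot'],degrees=True).as_matrix(); print(s['tool_pos'],np.degrees(np.arctan2(R[1,2],R[0,2])))
t=np.array([G[0],G[1],88]); print(rel(s['tool_pos'],R,t,Rdown(-106.5)))
E
```

```text
[514.42310524 132.35799507 103.        ] [np.float64(31.4), np.float64(12.5), np.float64(31.4), np.float64(12.9)]
grip in box 0.5361210620437737 -29.19186714599774
plate 0.5824184166377017 -39.24172010195845
aperture [512.25946294 126.94130928]
[512.28903371 125.45168148 230.68803023] -106.3178684073226
(array([14.27,  0.03, -0.74]), array([0.2, 0.1, 0.1]))
```

>>> servo_tool:
  commands:
    - [[0, 5, 0, -0.7, 0, 0, 0], [0, 10, 0, -0.7, 0, 0, 0], [0, 13, 0, -0.7, 0, 0, 0], [0, 14.3, 0, -0.7, 0, 0, 0], [0, 14.3, 0, -0.7, 0, 0, 0], [0, 14.3, 0, -0.7, 0, 0, 0]]
  force: 20

```text
time: 2.6
tool_pos: [515.9, 131.7, 90.4]
tcp_rot: [113.7, 89.8, 7.3]
ft_force: [1.1, 0.1, 0.9]
finger_gap: 85.5
```

>>> servo_tool:
  commands:
    - [[255, 0, 0, 0, 0, 0, 0], [255, 0, 0, 0, 0, 0, 0], [255, 0, 0, 0, 0, 0, 0], [255, 0, 0, 0, 0, 0, 0], [255, 0, 0, 0, 0, 0, 0], [255, 0, 0, 0, 0, 0, 0], [255, 0, 0, 0, 0, 0, 0], [255, 0, 0, 0, 0, 0, 0]]
  force: 20

```text
time: 3.4
tool_pos: [514.8, 132.2, 88.6]
tcp_rot: [121.3, 90.0, 15.0]
ft_force: [-1.1, 0.2, 4.9]
finger_gap: 13.2
```

>>> servo_tool:
  commands:
    - [[255, 0, 0, -0.8, 0, 0, 0], [255, 0, 0, -1.6, 0, 0, 0], [255, 0, 0, -2.4, 0, 0, 0], [255, 0, 0, -3.2, 0, 0, 0], [255, 0, 0, -4.0, 0, 0, 0], [255, 0, 0, -4.5, 0, 0, 0], [255, 0, 0, -5.0, 0, 0, 0], [255, 0, 0, -5.0, 0, 0, 0]]

```text
time: 4.2
tool_pos: [529.2, 180.9, 88.6]
tcp_rot: [146.3, 89.9, 40.0]
ft_force: [-0.9, 1.9, 5.1]
finger_gap: 13.6
```

>>> servo_tool:
  commands:
    - [[255, 0, 0, -0.2, 0, 0, 0], [255, 0, 0, -0.4, 0, 0, 0], [255, 0, 0, -0.4, 0, 0, 0]]

```text
time: 4.5
tool_pos: [530.1, 184.0, 88.6]
tcp_rot: [121.6, 90.0, 15.3]
ft_force: [-1.1, 0.8, 5.9]
finger_gap: 13.6
```

>>> servo_tool:
  commands:
    - [[255, 0, 0, -0.2, 0, 0, 0], [255, 0, 0, -0.4, 0, 0, 0], [255, 0, 0, -0.4, 0, 0, 0]]

```text
time: 4.8
tool_pos: [531.2, 187.8, 88.6]
tcp_rot: [121.5, 90.0, 15.1]
ft_force: [-1.3, -0.1, 6.1]
finger_gap: 13.3
```

>>> servo_tool:
  commands:
    - [[255, 0, 0, -0.2, 0, 0, 0], [255, 0, 0, -0.4, 0, 0, 0], [255, 0, 0, -0.4, 0, 0, 0]]

```text
time: 5.1
tool_pos: [532.4, 191.7, 88.6]
tcp_rot: [120.7, 90.0, 14.3]
ft_force: [-0.8, 0.9, 5.2]
finger_gap: 13.4
```

>>> servo_tool:
  commands:
    - [[255, 0, 0, -0.1, 0, 0, 0], [255, 0, 0, -0.2, 0, 0, 0], [255, 0, 0, -0.2, 0, 0, 0]]

```text
time: 5.4
tool_pos: [532.9, 193.4, 88.6]
tcp_rot: [98.2, 90.0, -8.2]
ft_force: [-1.8, 0.1, 5.5]
finger_gap: 13.5
```

>>> servo_tool:
  commands:
    - [[255, 0, 0, -0.1, 0, 0, 0], [255, 0, 0, -0.2, 0, 0, 0], [255, 0, 0, -0.2, 0, 0, 0]]

```text
time: 5.7
tool_pos: [533.1, 194.0, 88.6]
tcp_rot: [-3.0, 89.9, -109.4]
ft_force: [-3.9, -6.9, 9.4]
finger_gap: 13.4
```

```bash
python3 snap.py scene d_scene; python3 snap.py wrist d_wrist; python3 -c "
import cv2
a=cv2.imread('pics/d_scene.png')[190:310,340:500]; cv2.imwrite('pics/d_crop.png',cv2.resize(a,None,fx=4,fy=4))"
```

```text
5.7 [533.1 194.   88.6] [  -3.    89.9 -109.4] [-3.9 -6.9  9.4] 13.4 [ 1.490e+01  9.100e+00  9.890e+01 -1.000e-01  7.210e+01  1.213e+02]
5.75 [533.1 194.   88.6] [  -3.1   89.9 -109.5] [-4.9 -5.8 10.1] 13.2 [ 1.490e+01  9.100e+00  9.890e+01 -1.000e-01  7.210e+01  1.213e+02]
```

View pics/d_crop.png

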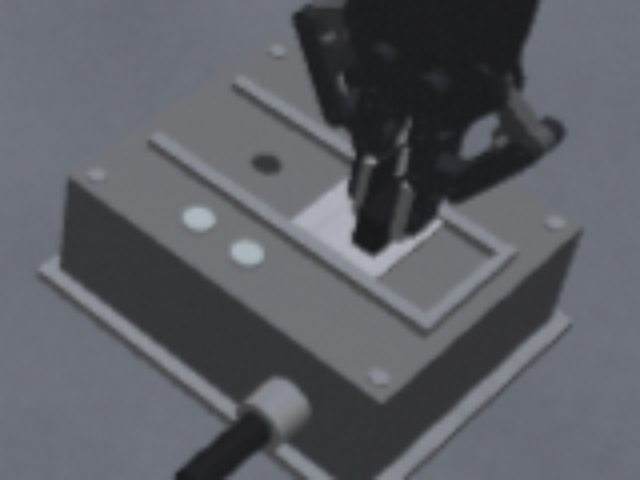

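View pics/d_wrist.png

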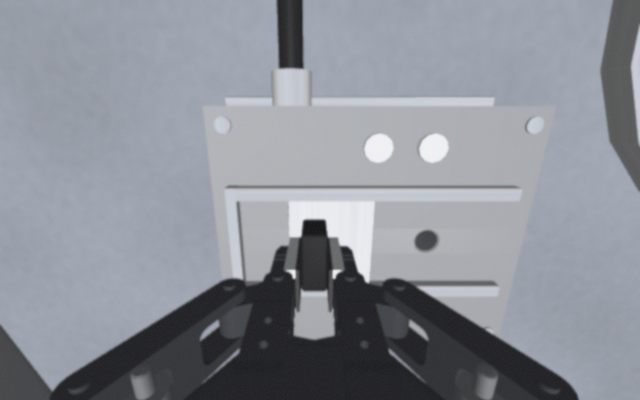

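The stop has been reached: about 65 mm of travel, with the resisting force rising. The hole is uncovered, at about (426,240) in the wrist view and near (406,231) in the scene view. I'll measure the hole, then release.

```bash
python3 - <<'E'
from h import *
O=np.array([522.2,160.5]); a=np.radians(73.5); by=np.array([np.cos(a),np.sin(a)])
print('from box',O-35*by)
for n,(x0,y0,x1,y1) in dict(d_wrist=(408,222,445,258),d_scene=(398,224,414,237)).items():
    p,d,pose,k=load(n+".npz"); g=cv2.cvtColor(p,cv2.COLOR_RGB2GRAY).astype(float)
    w=g[y0:y1,x0:x1]; bg=np.median(w); W=np.clip(bg-20-w,0,None) if 'wrist' in n else np.clip(bg-8-w,0,None)
    v,u=np.mgrid[y0:y1,x0:x1]; c=((u*W).sum()/W.sum(),(v*W).sum()/W.sum()); 
    print(n,c,bg,w.min(),(W>0).sum(),ray(c,pose,k,75))
p,d,pose,k=load("d_wrist.npz")
# box corners in view, screws
C=cloud(d,pose,k); m=(C[...,2]>68)&(C[...,2]<80)&(d>0); m[:100]=0; 
cv2.imwrite("pics/d_h.png",cv2.resize(p[210:270,390:470,::-1],None,fx=8,fy=8,interpolation=cv2.INTER_CUBIC))
q=ray([(204,106),(554,106)],pose,k,75); print(q, q.mean(0)[:2]-80*np.array([by[1],-by[0]]), np.linalg.norm(q[0]-q[1]))
E
```

```text
from box [512.25946294 126.94130928]
d_wrist (np.float64(425.88390434499473), np.float64(240.19073116023299)) 173.0 68.0 451 [[513.8428284  127.71889648  75.        ]]
d_scene (np.float64(406.20849128127367), np.float64(230.56785443517816)) 114.0 53.0 42 [[516.80102498 128.30804755  75.        ]]
[[625.0226328  227.90437535  75.        ]
 [572.60511692  49.2774169   75.        ]] [522.10829607 161.3121237 ] 186.15903485215156
```

>>> servo_tool:
  commands:
    - [[0, 0, 0, 0.1, 0, 0, 0], [0, 0, 0, 0.1, 0, 0, 0], [0, 0, 0, 0.1, 0, 0, 0], [0, 0, 0, 0.1, 0, 0, 0], [0, 0, 0, 0.1, 0, 0, 0]]

```text
time: 6.3
tool_pos: [532.9, 194.6, 88.1]
tcp_rot: [-67.7, 90.0, -174.1]
ft_force: [0.0, -0.6, -0.1]
finger_gap: 84.1
```

View pics/d_h.png

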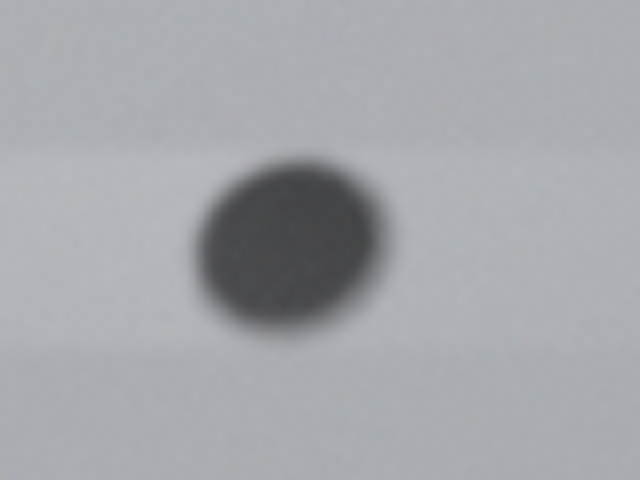

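>>> servo_tool:
  commands:
    - [[0, -5, 0, 0, 0, 0, 0], [0, -10, 0, 0, 0, 0, 0], [0, -14.5, 0, 0, 0, 0, 0], [0, -14.5, 0, 0, 0, 0, 0]]

```text
time: 6.7
tool_pos: [536.9, 195.7, 242.2]
tcp_rot: [121.5, 89.2, 15.1]
ft_force: [1.2, 0.6, -0.0]
finger_gap: 85.3
```

>>> servo_tool:
  commands:
    - [[0, 0, 11, 36.5, 0, 0, 0], [0, 0, 11, 36.5, 0, 0, 0], [0, 0, 11, 36.5, 0, 0, 0], [0, 0, 11, 36.5, 0, 0, 0], [0, 0, 11, 36.5, 0, 0, 0], [0, 0, 11, 36.5, 0, 0, 0], [0, 0, 11, 36.5, 0, 0, 0], [0, 0, 11, 36.5, 0, 0, 0]]

```text
time: 7.5
tool_pos: [535.1, -190.1, 233.1]
tcp_rot: [22.2, 90.0, -84.2]
ft_force: [1.0, 0.9, -0.7]
finger_gap: 85.2
```

>>> servo_tool:
  commands:
    - [[0, 0, 1.4, 4.5, 0, 0, 0], [0, 0, 1.4, 4.5, 0, 0, 0], [0, 0, 1.4, 4.5, 0, 0, 0], [0, 0, 1.4, 4.5, 0, 0, 0]]

```text
time: 7.9
tool_pos: [536.4, -233.1, 233.0]
tcp_rot: [-142.7, 90.0, 111.0]
ft_force: [0.3, 0.3, 0.1]
finger_gap: 85.5
```

```bash
python3 snap.py wrist e_wrist
```

```text
7.9 [ 536.4 -233.1  233. ] [-142.7   90.   111. ] [0.3 0.3 0.1] 85.5 [-28.5   5.1  87.6   0.   87.3  77.8]
```

View pics/e_wrist.png

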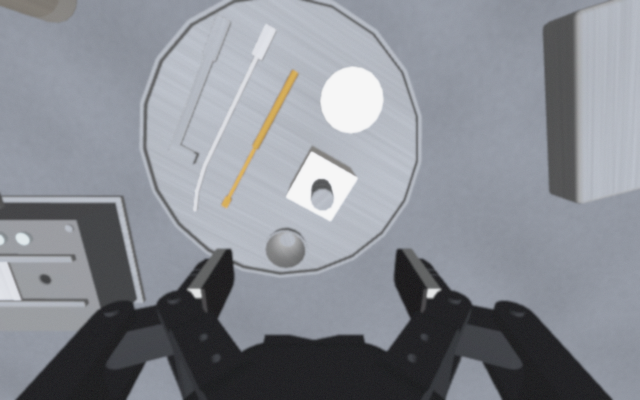

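The wrist view shows the pin's top face at about (322,200) on the white stand. The fingers are clear of it, and every instrument is in place.

```bash
python3 - <<'E'
from h import *; from mv import *
p,d,pose,k=load("e_wrist.npz"); C=cloud(d,pose,k)
cv2.imwrite("pics/e_c.png",cv2.resize(p[140:230,280:370,::-1],None,fx=6,fy=6,interpolation=cv2.INTER_CUBIC))
m=(C[...,2]>131)&(C[...,2]<139)&(d>0); m[:150]=0;m[230:]=0;m[:,:290]=0;m[:,370:]=0
v,u=np.nonzero(m); print(m.sum(),C[m].mean(0),cv2.minEnclosingCircle(np.c_[u,v].astype(np.float32)), (u.mean(),v.mean()))
(c,rad)=cv2.minEnclosingCircle(np.c_[u,v].astype(np.float32)); P=ray(c,pose,k,135)[0]; print(P)
E
```

```text
416 [ 534.06074794 -239.90767575  133.26816022] ((321.8409118652344, 199.0), 11.55541706085205) (np.float64(321.94471153846155), np.float64(199.15144230769232))
[ 534.79660722 -239.96779096  135.        ]
```

View pics/e_c.png

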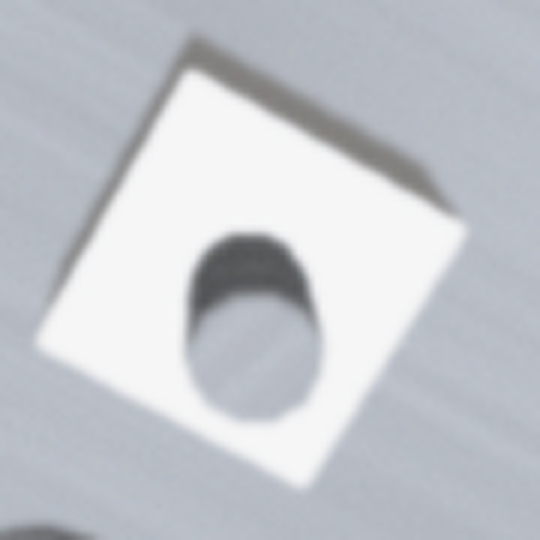

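>>> servo_tool:
  commands:
    - [[0, 4, 0, 0.7, 0, 0, 0], [0, 8, 0, 0.7, 0, 0, 0], [0, 11, 0, 0.7, 0, 0, 0], [0, 12.5, 0, 0.7, 0, 0, 0], [0, 13.8, 0, 0.7, 0, 0, 0], [0, 13.8, 0, 0.7, 0, 0, 0], [0, 13.8, 0, 0.7, 0, 0, 0]]

```text
time: 8.65
tool_pos: [535.4, -240.7, 96.7]
tcp_rot: [78.2, 89.9, -28.2]
ft_force: [-0.2, 0.6, -0.4]
finger_gap: 85.2
```

>>> servo_tool:
  commands:
    - [[120, 0, 0, 0, 0, 0, 0], [150, 0, 0, 0, 0, 0, 0], [180, 0, 0, 0, 0, 0, 0], [200, 0, 0, 0, 0, 0, 0], [255, 0, 0, 0, 0, 0, 0], [255, 0, 0, 0, 0, 0, 0], [255, 0, 0, 0, 0, 0, 0], [255, 0, 0, 0, 0, 0, 0]]
  force: 40

```text
time: 9.45
tool_pos: [534.7, -240.7, 95.7]
tcp_rot: [75.5, 90.0, -30.9]
ft_force: [-0.3, 0.7, 4.8]
finger_gap: 21.0
```

```bash
python3 snap.py scene f_scene; python3 snap.py wrist f_wrist; python3 -c "
import cv2
a=cv2.imread('pics/f_scene.png')[100:260,165:345]; cv2.imwrite('pics/f_crop.png',cv2.resize(a,None,fx=4,fy=4,interpolation=2)[:600])"
```

```text
9.45 [ 534.7 -240.7   95.7] [ 75.5  90.  -30.9] [-0.3  0.7  4.8] 21.0 [-29.2  11.3  95.6  -0.   73.1  77.1]
9.5 [ 534.7 -240.7   95.7] [ 72.6  90.  -33.7] [-1.1  0.4  5. ] 21.3 [-29.2  11.3  95.6  -0.   73.1  77.1]
```

View pics/f_crop.png

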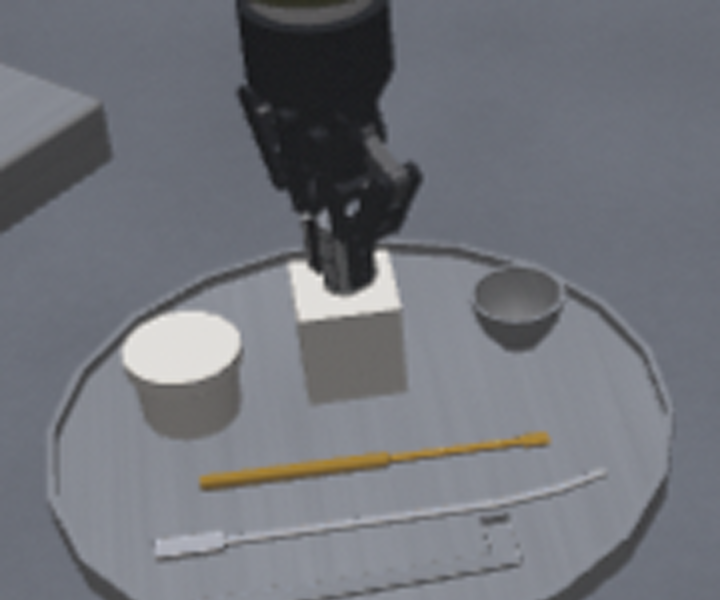

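View pics/f_wrist.png

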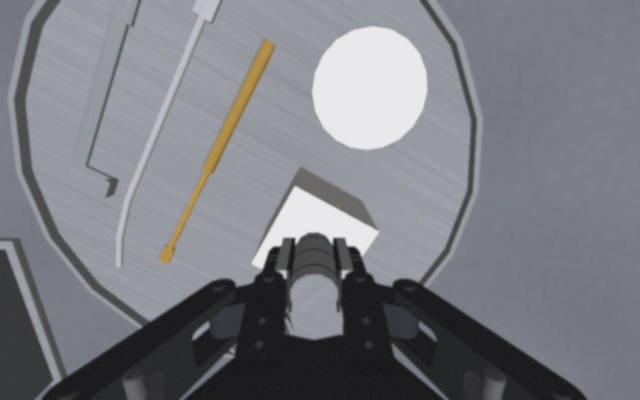

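The fingers hold the pin's grip at a 21 mm gap, and nothing on the turntable has moved. Lifting now.

>>> servo_tool:
  commands:
    - [[255, 0, 0, 0, 0, 0, 0], [255, -2, 0, 0, 0, 0, 0], [255, -4, 0, 0, 0, 0, 0], [255, -6, 0, 0, 0, 0, 0], [255, -8, 0, 0, 0, 0, 0], [255, -10.5, 0, 0, 0, 0, 0], [255, -10.5, 0, 0, 0, 0, 0], [255, -10.5, 0, 0, 0, 0, 0]]
  force: 60

```text
time: 10.35
tool_pos: [534.5, -240.5, 200.0]
tcp_rot: [82.8, 90.0, -23.5]
ft_force: [-0.4, -0.1, -0.9]
finger_gap: 20.3
```

>>> servo_tool:
  commands:
    - [[255, 0, 0, 0, 0, 0, 0], [255, 0, 0, 0, 0, 0, 0]]

```text
time: 10.55
tool_pos: [533.6, -240.0, 198.4]
tcp_rot: [-102.9, 89.8, 150.8]
ft_force: [-0.3, -0.4, -1.5]
finger_gap: 20.4
```

```bash
python3 snap.py scene g_scene; python3 snap.py wrist g_wrist; python3 -c "
import cv2
a=cv2.imread('pics/g_scene.png')[80:240,165:345]; cv2.imwrite('pics/g_crop.png',cv2.resize(a,None,fx=4,fy=4,interpolation=2)[:600])"
```

```text
10.55 [ 533.6 -240.   198.4] [-102.9   89.8  150.8] [-0.3 -0.4 -1.5] 20.4 [-29.2   6.3  90.   -0.   83.9  77.1]
10.6 [ 533.7 -240.1  198.6] [-102.9   89.9  150.7] [-0.2  0.1 -1.6] 20.8 [-29.2   6.3  90.    0.   83.9  77.1]
```

View pics/g_crop.png

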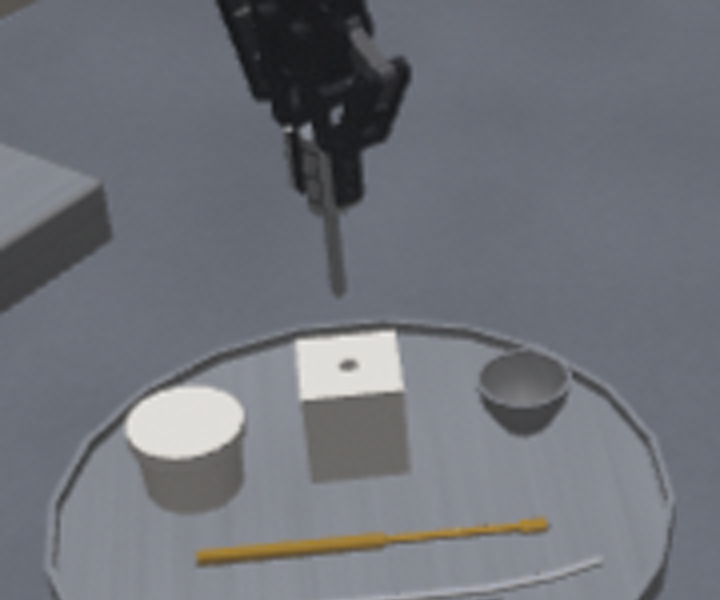

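View pics/g_wrist.png

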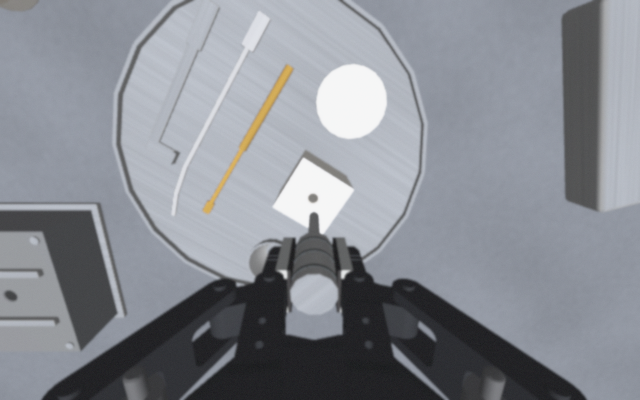

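The pin is out and hangs upright, with its tip at about (313,215) in the wrist view and the empty stand bore at (313,198). I'll check the tip's offset from the TCP and the camera bias.

```bash
python3 - <<'E'
from h import *
p,d,pose,k=load("g_wrist.npz"); 
cv2.imwrite("pics/g_c.png",cv2.resize(p[180:250,270:360,::-1],None,fx=8,fy=8,interpolation=cv2.INTER_CUBIC))
print('bore',ray((313,198),pose,k,90)); print('tip',ray((313.5,214.5),pose,k,137))
T=np.array([533.7,-240.1,137]); print('proj of tip under TCP',proj(T,pose,k), proj(T+[0,0,56],pose,k),'bore',proj([534.7,-240.7,90],pose,k))
E
```

```text
bore [[ 531.85877749 -238.54037534   90.        ]]
tip [[ 532.7971878  -239.38095011  137.        ]]
proj of tip under TCP [[314.05697826 213.22121428]] [[314.10105375 246.58326475]] bore [[314.34639742 194.62837854]]
```

View pics/g_c.png

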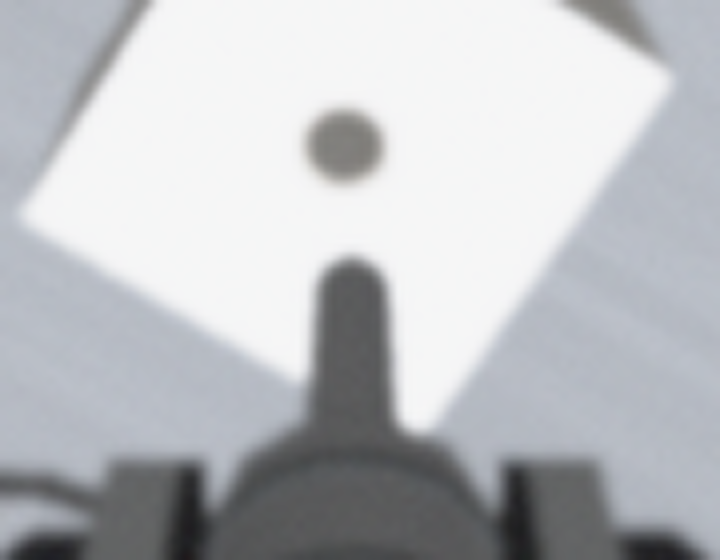

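>>> servo_tool:
  commands:
    - [[255, 0, -1.2, -3.4, 0, 0, 0], [255, 0, -3, -8.3, 0, 0, 0], [255, 0, -4.8, -13.3, 0, 0, 0], [255, 0, -6.6, -18.3, 0, 0, 0], [255, 0, -8.4, -23.3, 0, 0, 0], [255, 0, -10.2, -28.3, 0, 0, 0], [255, 0, -11.8, -32.8, 0, 0, 0], [255, 0, -12.4, -34.6, 0, 0, 0]]

```text
time: 11.45
tool_pos: [512.1, 129.7, 200.0]
tcp_rot: [-134.9, 90.0, 118.9]
ft_force: [0.3, -0.6, -1.2]
finger_gap: 20.4
```

>>> servo_tool:
  commands:
    - [[255, 0, 0, 0, 0, 0, 0], [255, 0, 0, 0, 0, 0, 0], [255, 0, 0, 0, 0, 0, 0]]

```text
time: 11.75
tool_pos: [513.0, 125.5, 200.0]
tcp_rot: [-27.7, 90.0, -134.2]
ft_force: [-0.6, 0.5, -0.2]
finger_gap: 20.7
```

```bash
python3 snap.py wrist i_wrist;  python3 snap.py scene i_scene; python3 - <<'E'
from h import *
p,d,pose,k=load("i_wrist.npz")
cv2.imwrite("pics/i_c.png",cv2.resize(p[130:260,240:400,::-1],None,fx=5,fy=5,interpolation=cv2.INTER_CUBIC)[:600])
from bench import r
s=r.sense();t=s['tool_pos']
print('tip',proj([t[0],t[1],t[2]-61.7],pose,k),'hole',proj([513.5,127.5,75],pose,k))
E
```

```text
11.75 [513.  125.5 200. ] [ -27.7   90.  -134.2] [-0.6  0.5 -0.2] 20.7 [  8.2  -2.7  99.   -0.   83.7 114.6]
11.8 [513.1 125.3 200. ] [ -28.9   90.  -135.4] [-0.  -0.2 -1.1] 20.8 [  8.2  -2.7  99.   -0.   83.7 114.6]
tip [[314.30114167 213.13697852]] hole [[311.81786955 191.36858474]]
```

View pics/i_c.png

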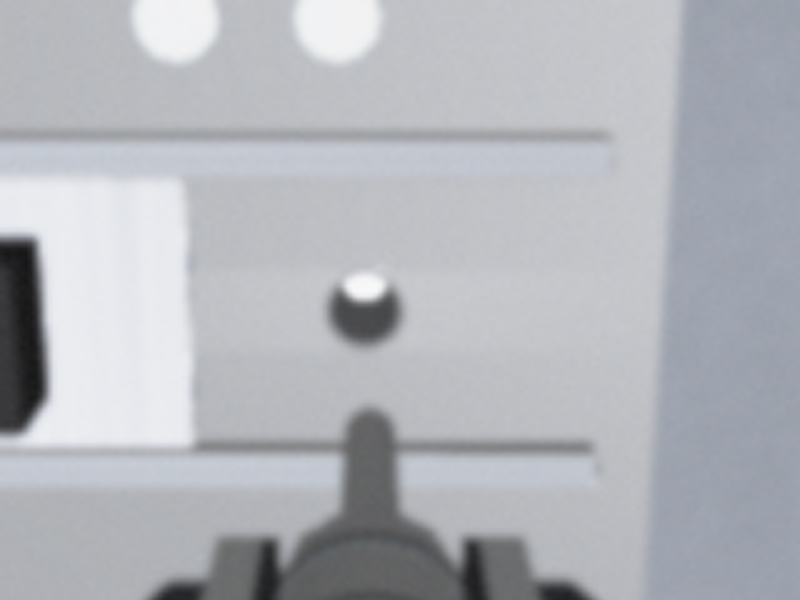

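View pics/i_scene.png

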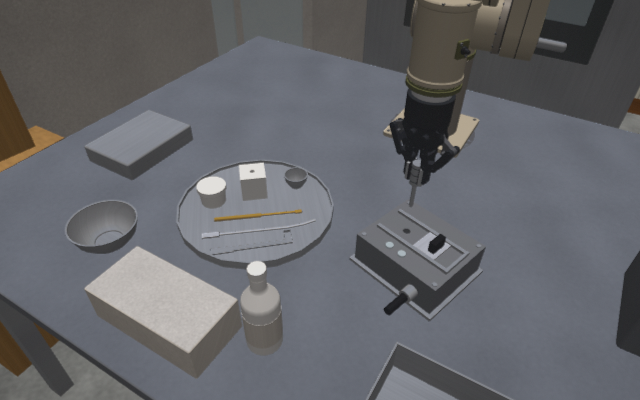

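The hole is at about (312.6,191.2) with the white button visible inside it. The pin tip is at about (313.6,213). I'll correct by about 0.7 mm along tool −z, lower to just above the hole and look again.

>>> servo_tool:
  commands:
    - [[255, 2, 0, -0.07, 0, 0, 0], [255, 3.5, 0, -0.07, 0, 0, 0], [255, 4.8, 0, -0.07, 0, 0, 0], [255, 5.6, 0, -0.07, 0, 0, 0], [255, 5.6, 0, -0.07, 0, 0, 0], [255, 5.6, 0, -0.07, 0, 0, 0]]

```text
time: 12.45
tool_pos: [513.3, 127.0, 144.5]
tcp_rot: [-53.8, 90.0, -160.2]
ft_force: [-0.5, 0.4, -1.0]
finger_gap: 20.7
```

```bash
python3 snap.py wrist j_wrist;  python3 snap.py scene j_scene; python3 snap.py side j_side; python3 - <<'E'
from h import *
p,d,pose,k=load("j_wrist.npz")
cv2.imwrite("pics/j_c.png",cv2.resize(p[170:270,270:370,::-1],None,fx=6,fy=6,interpolation=cv2.INTER_CUBIC)[:600])
from bench import r
s=r.sense();t=s['tool_pos']
print('tip',proj([t[0],t[1],t[2]-61.7],pose,k),'hole',proj([513.3,126.6,75],pose,k))
a=load("j_scene.npz")[0][150:260,360:470,::-1]; b=load("j_side.npz")[0][80:190,230:340,::-1]
cv2.imwrite("pics/j_d.png",cv2.resize(np.hstack([a,b]),None,fx=3.6,fy=3.6,interpolation=cv2.INTER_CUBIC))
E
```

```text
12.45 [513.3 127.  144.5] [ -53.8   90.  -160.2] [-0.5  0.4 -1. ] 20.7 [  8.3  -0.2 102.5  -0.   77.7 114.7]
12.5 [513.6 127.2 145. ] [113.9  89.9   7.6] [-0.3 -1.  -0.5] 20.9 [  8.4  -0.2 102.5  -0.   77.7 114.7]
12.55 [513.8 127.2 145.2] [114.3  89.9   7.9] [ 0.6 -0.4 -0.4] 20.7 [  8.4  -0.2 102.4  -0.   77.7 114.7]
tip [[313.59162467 213.19240189]] hole [[314.50438876 209.89680397]]
```

View pics/j_c.png

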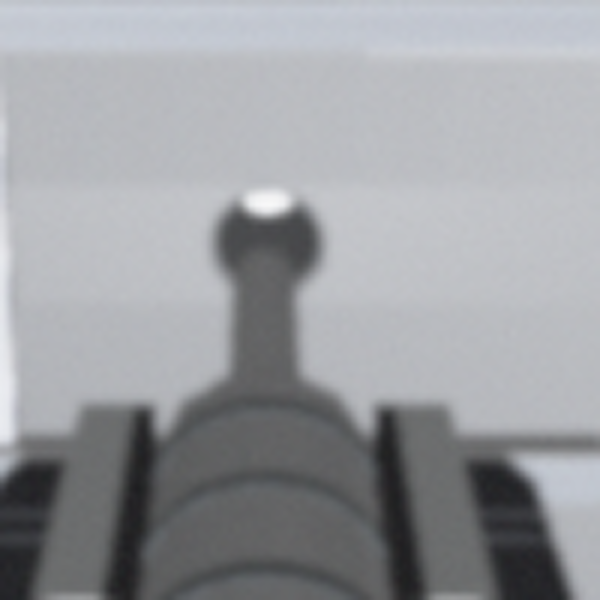

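View pics/j_d.png

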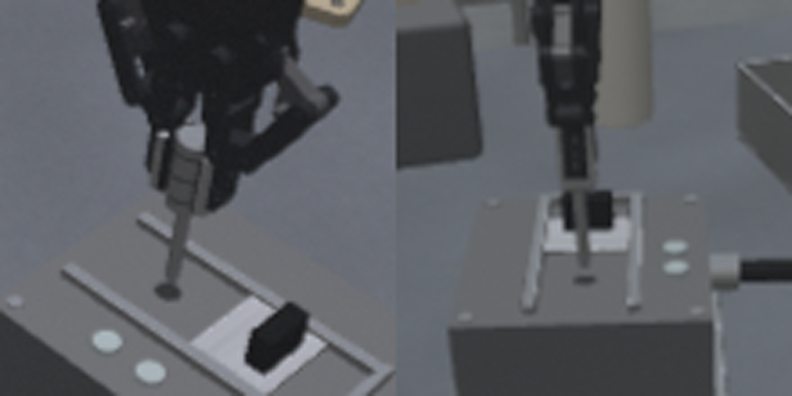

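The tip sits within about 1 mm of the hole's centre in all three views. In the wrist view the hole is at (314.3,209.4) and the tip at (313.6,213), which matches the projected geometry. Inserting slowly now.

>>> servo_tool:
  commands:
    - [[255, 0.0, 0.04, 0.05, 0, 0, 0], [255, 0.8, 0.04, 0.05, 0, 0, 0], [255, 1.5, 0.04, 0.05, 0, 0, 0], [255, 2.0, 0.04, 0.05, 0, 0, 0], [255, 2.5, 0.04, 0.05, 0, 0, 0], [255, 2.5, 0.04, 0.05, 0, 0, 0]]

```text
time: 13.2
tool_pos: [512.7, 126.4, 118.0]
tcp_rot: [-65.0, 89.9, -171.3]
ft_force: [0.3, 0.2, -0.3]
finger_gap: 20.9
```

>>> servo_tool:
  commands:
    - [[255, 0.5, 0, 0, 0, 0, 0], [255, 1.0, 0, 0, 0, 0, 0], [255, 1.2, 0, 0, 0, 0, 0], [255, 1.4, 0, 0, 0, 0, 0], [255, 1.5, 0, 0, 0, 0, 0], [255, 1.5, 0, 0, 0, 0, 0]]

```text
time: 13.8
tool_pos: [513.4, 126.5, 104.5]
tcp_rot: [7.2, 90.0, -99.2]
ft_force: [-0.9, -0.2, 2.5]
finger_gap: 20.5
```

```bash
python3 snap.py wrist k_wrist
```

```text
13.8 [513.4 126.5 104.5] [  7.2  90.  -99.2] [-0.9 -0.2  2.5] 20.5 [  8.3   2.1 104.5  -0.   73.3 114.7]
```

>>> servo_tool:
  commands:
    - [[255, 0.1, 0, 0, 0, 0, 0], [255, 0.2, 0, 0, 0, 0, 0], [255, 0.3, 0, 0, 0, 0, 0], [255, 0.3, 0, 0, 0, 0, 0], [255, 0.3, 0, 0, 0, 0, 0]]

```text
time: 14.35
tool_pos: [513.6, 126.5, 101.5]
tcp_rot: [115.8, 90.0, 9.4]
ft_force: [-1.7, -0.6, 4.3]
finger_gap: 20.9
```

>>> servo_tool:
  commands:
    - [[255, 0.1, 0, 0, 0, 0, 0], [255, 0.2, 0, 0, 0, 0, 0], [255, 0.2, 0, 0, 0, 0, 0], [255, 0.2, 0, 0, 0, 0, 0]]

```text
time: 14.75
tool_pos: [514.0, 126.5, 100.4]
tcp_rot: [110.4, 89.9, 4.0]
ft_force: [-4.1, -0.7, 11.8]
finger_gap: 20.9
```

The force jumped from 4.3 to 11.8 N at the expected depth, so the button has bottomed. I'll hold and check that it's stable.

>>> servo_tool:
  commands:
    - [[255, 0, 0, 0, 0, 0, 0], [255, 0, 0, 0, 0, 0, 0], [255, 0, 0, 0, 0, 0, 0], [255, 0, 0, 0, 0, 0, 0], [255, 0, 0, 0, 0, 0, 0], [255, 0, 0, 0, 0, 0, 0]]

```text
time: 15.35
tool_pos: [514.0, 126.6, 100.4]
tcp_rot: [111.5, 89.9, 5.1]
ft_force: [-4.5, -0.1, 10.8]
finger_gap: 20.5
```

```bash
python3 snap.py wrist l_wrist;  python3 snap.py scene l_scene; python3 - <<'E'
from h import *
w=load("l_wrist.npz")[0][100:300,180:460,::-1]; s=load("l_scene.npz")[0][140:310,160:490,::-1]
cv2.imwrite("pics/l_w.png",cv2.resize(w,None,fx=2.8,fy=2.8)); cv2.imwrite("pics/l_s.png",cv2.resize(s,None,fx=2.4,fy=2.4))
p,d,pose,k=load("l_wrist.npz"); print(proj([512.9,126.7,75],pose,k))
E
```

```text
15.35 [514.  126.6 100.4] [111.5  89.9   5.1] [-4.5 -0.1 10.8] 20.5 [  8.3   2.4 104.7  -0.   72.8 114.7]
15.4 [514.  126.6 100.4] [111.   89.9   4.7] [-4.3 -0.3 11.6] 20.6 [  8.3   2.4 104.7  -0.   72.8 114.7]
[[314.32704297 234.22863476]]
```

View pics/l_w.png

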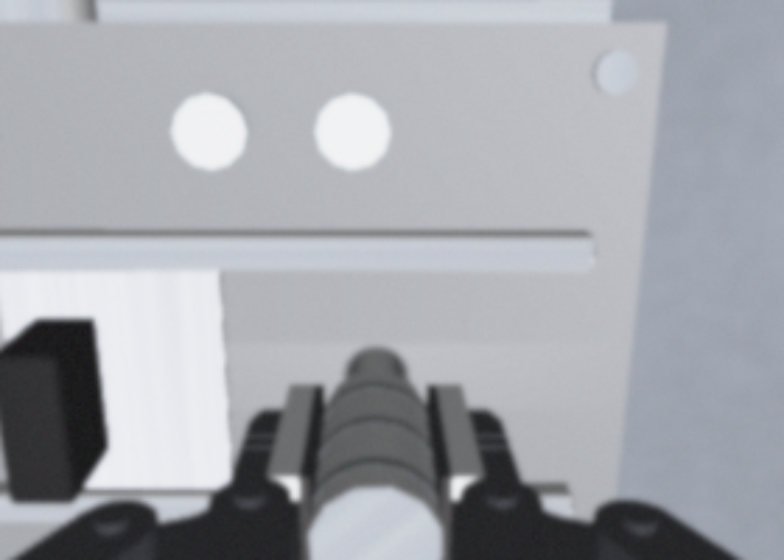

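View pics/l_s.png

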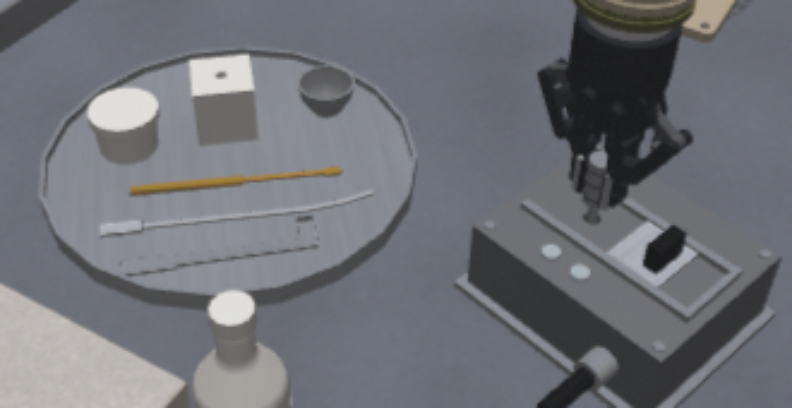

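```bash
python3 - <<'E'
from h import *
O=np.array([522.2,160.5]); a=np.radians(73.5); by=np.array([np.cos(a),np.sin(a)])
for n,pts in (("c_wrist",[(170+600/3.5-.4,95+226/3.5),(170+594/3.5-.4,95+397/3.5)]),("d_wrist",[(375,200),(369.5,283)]),("l_wrist",[(180+221/2.8,100+270/2.8),(180+231/2.8,100+485/2.8)])):
    p,d,pose,k=load(n+".npz"); print(n,((ray(pts,pose,k,79)[:,:2]-O)@by).round(1))
E
```

```text
c_wrist [-64.2 -64.2]
d_wrist [0.3 0. ]
l_wrist [-0.8 -0.2]
```

The plate edge is about 64 mm from where it started, so the shutter is still open at its stop. The button is held down at a steady 11 N and every instrument is on the turntable. Handing in.

```bash
python3 -c "
from bench import r
print(r.hand_in()); s=r.sense(); print(s['time'],s['tool_pos'],s['ft_force'],s['finger_gap'])"
```

```text
the job is handed in; nothing more can be done
None
the job is handed in; nothing more can be done
```

I slid the shutter open to its stop, drew the pin out of the stand and pushed it through the hole until the button bottomed. I handed in at about 15.4 s of the 64 s, with the pin still gripped. No verdict was reported, and the state could not be read after hand-in.

**Last checks:**
- **Button:** the force rose from 4.3 to about 11.5 N at the expected fully-down depth, with the TCP at 100.4 mm against a computed 100.7 mm. It held steady for 0.6 s.
- **Pin:** the fingers grip it at about a 20.5 mm gap with 60 N set. It looked upright, and its tip was within about 1 mm of the hole's centre just before it went in.
- **Shutter:** the last picture puts the plate edge about 64 mm from where it started, so it stayed at its stop.
- **Turntable:** all five instruments and pots are still on it.

**Disagreements:**
- The scene and side cameras placed the box 6–8 mm apart, so I worked from the wrist camera.
- The turntable appeared to turn by 2–3 mm as the pin was lifted out.
- A sideways force of about 4 N showed at the end, probably the pin lightly touching the bore wall.

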